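# Load the condenser lens into the push-latch lens lift

### The arm

A 7-joint arm with a two-finger parallel gripper is mounted at the origin on the work surface. World frame = base frame: x ahead of the robot, y to its left, z up, the work surface at z = 0. Lengths are in m, angles in rad, forces in N, time in s.
With the tool pointing down it reaches from about 0.4 to 0.9 m from the base axis. Payload 5.5 kg.
Tool frame: the origin (TCP) lies midway between the tips of the shut fingers; the grasp point (between the pads) lies 19 mm behind it; x points along the fingers, y is the direction in which the jaws open and shut, and the axes are right-handed (so a half turn about x gives the same grasp; the last joint's range is limited). The gripper opens to 92 mm and grips with 3 to 60 N. Pads are 19 mm wide; open, the fingers measure 130 mm over their backs; the gripper's body (75 mm by 190 mm) begins 47 mm behind the grasp point.
Start: joints at [-1.007, 0.501, -0.427, 1.55, 0.221, 1.138, -0.21], TCP at [0.193, 0.621, 0.227] pointing down, gripper open.
Joint ranges: [-2.88, 2.88], [-0.31, 2.03], [-1.54, 1.56], [0.2, 2.42], [-1.41, 4.55], [0.19, 2.02], [-2.57, 2.57]. Speed limits (rad/s): [2.57, 2.57, 3.14, 3.14, 3.14, 3.14, 3.14].

### API

Orientations are given as a unit quaternion [w, x, y, z].
In Python, from rig import ctrl gives the robot as it stands.
- The arm moves only by the tool apply_moves, never from a script. Its argument "rows" is a list of rows, each an object with "delta_pos": the shift along the tool's x, y, z normalised to -1 to 1, where 1 is 20 mm, a list of three; "twist": the turn about the tool's x normalised to -1 to 1, where 1 is 30 degrees; "hand": the opening, from 0 (shut) to 1 (fully open). In form: [{"delta_pos": [tx, ty, tz], "twist": twist, "hand": hand}, ...]. A call has 1 to 12 rows; each row shifts and turns the pose as measured when the row begins, along the tool's axes as they then stand; what a row does not reach is not made up. A row lasts 1/8 s, in which the tool goes at most 62.5 mm and 10.7 degrees, less where a joint would pass 70% of its speed; a pose out of reach is approached as far as the arm can. A call with a number of a shift or a turn outside -1 to 1 is refused whole. A call with a gripper value outside its range is refused whole. The fingers move at their own pace and stop on an object; "squeeze" is the grip in N (left out, the last holds). Time passes only in rows, so rows that do not move let the fingers close. It gives the time, the measured TCP pose, the force and the opening at its end, in the units of the state.
- ctrl.state(): the state, without advancing time (a new reading comes with each control period).
- ctrl.capture(name): name is "scene" or "top" or "wrist"; returns a dict with "image" (480x640x3 uint8, blue, green, red), "intrinsics" (3x3 intrinsics, pixels), "rvec" (rotation vector, rad) and "tvec" (3), from world to camera coordinates, as OpenCV has them; the wrist camera has in their place "hand_eye" (4x4, takes a point from camera to tool coordinates, whose origin is the TCP and whose axes are the tool frame's). Camera axes: x right, y down, z forward; pixel columns grow to the right and rows downward; lengths in m; the calibration is good to about 2 mm. A picture is of the moment at which its call begins: read the wrist's pose just before it. There is no depth.
- ctrl.close_job(): hands the job in, once; it reports no verdict.
The state is a dict: "t": time; "joint_positions": joint angles; "joint_vel": joint speeds; "effort": joint torques, N m; "position": TCP position; "eef_rot": TCP orientation; "wrist_force": force on the tool from outside, world axes, zero at the start; "moment": the same for the moment, N m; "width": finger opening in m.
Only numpy, scipy, OpenCV 4.12 (cv2) and the standard library are available. Lean on these libraries where they do the work, as an engineer would, in place of code of your own. Each camera call takes 0.05 s, during which the arm holds its last target.

### The job

Load the condenser lens into the lens lift on the projector bench: press the lift's round thumb pad to release it so that it springs up, set the lens upright in the raised seat and let go, then press the pad again until the lift stays latched down with the lens fully seated in it. Feel for the end of each press and do not force the latch: never load the lift, its housing or the lens in it with more than 25 N. Lower the lift by its pad only, never by pushing on the lens, do not tip the lens over, and leave the fuse holder, lamp can and screwdriver where they are.

Things in the scene. Friction and masses are not known exactly. Their poses are not given: they have to be found in the camera images.
- housing: Fixed grey metal housing of the lens lift, 110 (x) x 190 (y) x 68 mm high; origin at the centre of its underside, on the bench. Its own y axis runs from the thumb-pad end to the seat end: the pad's axis is at own y = -48 mm, the seat's at own y = +48 mm, where a 66 mm square well is open at the top.
- lift (a joint): Depth of the lift (pad and seat, one rigid carriage, straight down) below its raised place, m: 0 raised, 0.039 latched. Starts latched. Pressing to the firm stop and letting go changes state: latched springs up to 0 within a second, raised stays at 0.039. The stop lies at 0.048 to 0.060, unknown beforehand; a press ending over 1 mm before it may change nothing.
- pad_top (a point): Centre of the flat top of the lift's black round thumb pad (40 mm diameter, 10 mm thick, on a 16 mm stem); 101 mm above the bench latched, 140 mm raised; z up. The spring under it pushes up with about 5 N raised, 8 N latched, 9 N at the stop (1 to 1.7 N less with the lens in), plus 0.7 N per cm/s of pressing speed; the stop adds 20 N per mm or more.
- seat (a point): Centre of the floor of the lift's round aluminium seat, a shallow cup 49 mm wide inside with a rim 8 mm high (outside 56 mm); it moves with the lift: floor 70 mm above the bench raised (2 mm above the housing top), 31 mm latched, deep in the well where a gripper does not fit. z up.
- lens_center (a point): The condenser lens in its dark metal barrel, a plain upright cylinder 46 mm in diameter and 42 mm high (the glass dome stands 4 mm above), about 0.13 kg, standing on the bench; this point is its centre, 21 mm above its underside; z is its own axis, up.
- fuse_holder: Bystander: cream porcelain fuse holder, 66 x 40 x 34 mm, on the bench; origin at the centre of its underside.
- lamp_can: Bystander: closed tin lamp can, 74 mm in diameter, 78 mm high; origin at the centre of its underside.
- screwdriver: Bystander: wooden-handled screwdriver, 200 mm long, lying along its own x on the bench; about 30 mm high.
Things that resemble listed ones, but are neither listed nor needed, are in the scene too. There is more than one size of the housing; the one meant has the size given above.

How it is judged:
On the way, in this order (a step that is already met when the one before it is completed fails the run):
1. the lift is released and stands raised (value of joint lift below 0.004 m), for 0.2 s.
2. the lens stands in the seat of the raised lift, let go (value of joint lift below 0.01 m and horizontal distance between lens_center and seat below 0.004 m and z of lens_center in the frame of seat below 0.0235 m and angle between lens_center's own z axis and vertical below 0.08 rad and contact force between the fingers and lens below 0.1 N), for 0.2 s.
3. the lift is latched down and nothing presses on it (value of joint lift between 0.0365 and 0.042 m and contact force between the fingers and housing below 0.1 N), for 0.3 s.
At the end, for the whole second after the job is handed in: The lift is latched down (0.0365 to 0.042 m below its raised place) with the lens standing upright (within 0.08 rad), still, on the floor of its seat (within 4 mm sideways, 2.5 mm in height) (value of joint lift between 0.0365 and 0.042 m and horizontal distance between lens_center and seat below 0.004 m and z of lens_center in the frame of seat between 0.018 and 0.0235 m and angle between lens_center's own z axis and vertical below 0.08 rad and linear speed of lens below 0.02 m/s); the robot touches nothing.
It fails at once if the lift or its housing is loaded with more than 25 N by the robot or through the lens (contact force between any of the fingers, the arm, lens and housing above 25 N).
It fails at once if the lift is pushed down by the lens instead of by its pad (value of joint lift above 0.02 m and distance between lens_center and seat below 0.035 m and contact force between the fingers and lens above 1 N).
It fails at once if the lens is tipped over (angle between lens_center's own z axis and vertical above 0.6 rad).
It fails at once if a bystander is disturbed (distance of any of fuse_holder, lamp_can, screwdriver from where it was at the start of the episode above 0.03 m).
It also fails if it takes over 67 s, if anything falls off the work surface, if the arm or the gripper's body presses on something with over 40 N, if the wrist force passes 120 N, or if a joint passes its speed limit or range.

## Working session

There is one attempt and no reset: what is moved stays moved. The work goes in short steps, Python scripts to look and compute and a tool call to move; the robot and the scene stay as the last step left them, time stands still between calls to the robot, and variables do not carry over. Pictures are saved under pics/ and viewed, and the job is handed in when it is done.

Besides the shell and the picture viewer there is one more tool, called after "Call:" in YAML: its name, and indented under it one key for each argument. apply_moves: Moves the arm, as the interface text tells. Scaled input: -1 to 1 covers 20 mm each way for a shift and 30 degrees each way for a turn. Its arguments: {"type":"object","properties":{"rows":{"type":"array","items":{"type":"object","properties":{"delta_pos":{"type":"array","items":{"type":"number"}},"twist":{"type":"number"},"hand":{"type":"number"}}}},"squeeze":{"type":"number"}},"required":["rows"]}

```bash
mkdir -p pics; ls; python3 - <<'E'
from rig import ctrl
import cv2,pickle
s=ctrl.state();print({k:s[k] for k in ['t','position','eef_rot','wrist_force','width']})
for n in ['scene','top']:
    c=ctrl.capture(n);cv2.imwrite(f'pics/{n}0.png',c['image']);pickle.dump(c,open(f'{n}.pkl','wb'))
    print(n,c['intrinsics'],c['rvec'],c['tvec'])
E
```

```text
pics
{'t': 0.0, 'position': array([0.19240616, 0.62013406, 0.22567597]), 'eef_rot': array([ 0.69900218,  0.10524098,  0.69925531, -0.10659411]), 'wrist_force': array([-0.60503978, -0.81489529, -0.71408257]), 'width': 0.09169313858818691}
scene [[440.40779841   0.         323.31563074]
 [  0.         440.40779841 230.5444592 ]
 [  0.           0.           1.        ]] [ 1.7560479   1.39364583 -0.74369898] [-0.1616683  -0.12422911  1.25050111]
top [[453.22672589   0.         306.22034385]
 [  0.         453.22672589 237.69002473]
 [  0.           0.           1.        ]] [ 2.10958132 -2.14519028  0.21319279] [0.08138873 0.45661394 0.97901691]
```

View pics/scene0.png

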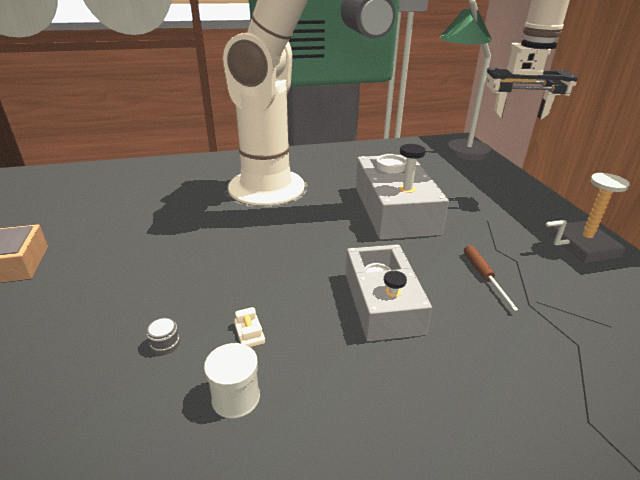

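View pics/top0.png

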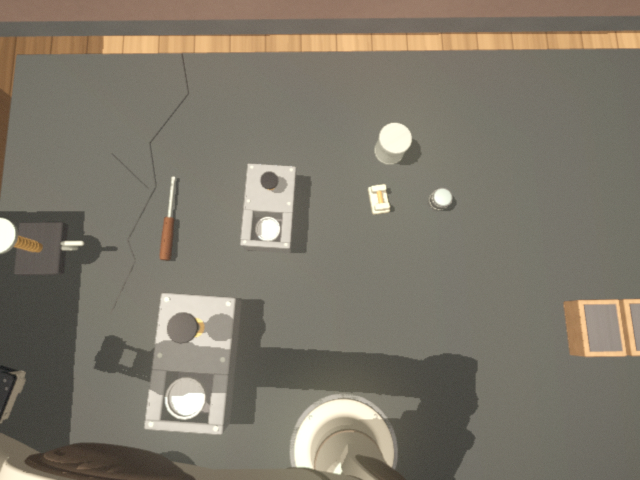

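Candidates for the lift: the smaller one at top (268,207), which is latched, and the bigger one at (193,363), which is raised. The only lens-like object is at top (441,199), or scene (163,335). Next I measure them.

```bash
cat > h.py <<'E'
import numpy as np,cv2,pickle
def load(n): return pickle.load(open(n+'.pkl','rb'))
def ray(c,uv):
    R=cv2.Rodrigues(np.array(c['rvec'],float))[0];K=np.array(c['intrinsics'])
    d=R.T@np.linalg.inv(K)@np.array([uv[0],uv[1],1.]);o=-R.T@np.array(c['tvec'],float).ravel();return o,d
def at(c,uv,z):
    o,d=ray(c,uv);return o+d*(z-o[2])/d[2]
def proj(c,p):
    return cv2.projectPoints(np.array(p,float).reshape(-1,3),np.array(c['rvec'],float),np.array(c['tvec'],float),np.array(c['intrinsics']),None)[0].reshape(-1,2)
E
python3 - <<'E'
from h import *
t=load('top');s=load('scene')
print(ray(t,(0,0))[0],ray(s,(0,0))[0])
for q in [(248,164),(296,166),(291,249),(241,247)]: print(at(t,q,.068).round(3))
print('pad',at(t,(269.5,180.5),.101),at(s,(395,280),.101)); print('seat',at(t,(268,229),.039))
print('big');[print(at(t,q,.1).round(3)) for q in [(163,294),(236,298),(222,434),(146,429)]]
print('lens',at(t,(443,198),.046),at(s,(162,327),.042))
def crop(c,x,y,w,h,k,n): 
    cv2.imwrite(n,cv2.resize(c['image'][y:y+h,x:x+w],None,fx=k,fy=k,interpolation=cv2.INTER_CUBIC))
crop(t,230,155,80,100,6,'pics/tl.png')
a=cv2.resize(t['image'][175:225,415:475],None,fx=8,fy=8,interpolation=cv2.INTER_CUBIC)
b=cv2.resize(s['image'][310:360,140:190],(400,400),interpolation=cv2.INTER_CUBIC)
cv2.imwrite('pics/ln.png',np.hstack([a[:400],b])[:, :800])
E
```

```text
[0.26640715 0.08670539 1.04647214] [ 1.12328283 -0.11323915  0.57509575]
[0.625 0.203 0.068]
[0.619 0.094 0.068]
[0.428 0.108 0.068]
[0.435 0.217 0.068]
pad [0.57466791 0.15209872 0.101     ] [0.58626811 0.14862594 0.101     ]
seat [0.48009012 0.16007031 0.039     ]
big
[0.333 0.373 0.1  ]
[0.322 0.222 0.1  ]
[0.058 0.246 0.1  ]
[0.07  0.395 0.1  ]
lens [ 0.54496673 -0.24140456  0.046     ] [ 0.55042314 -0.24203203  0.042     ]
```

View pics/tl.png

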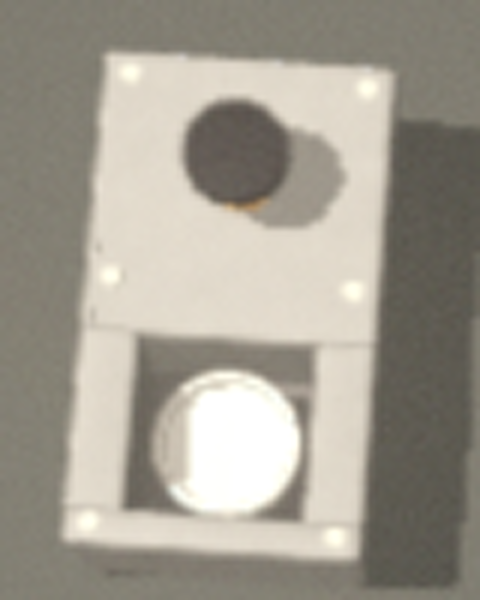

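View pics/ln.png

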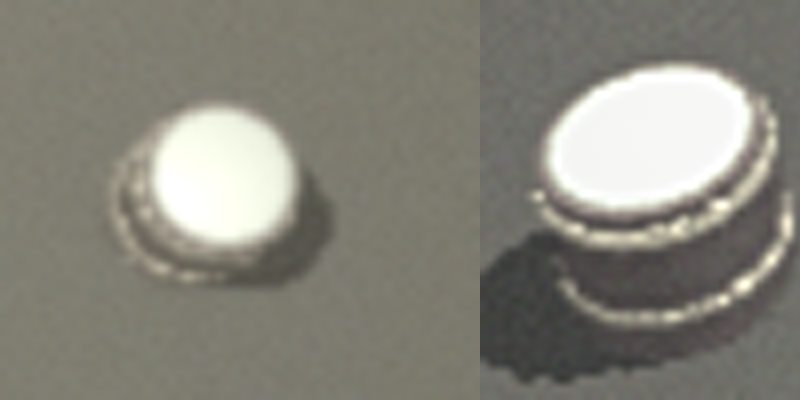

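The smaller housing measures about 191 x 109 mm, so it is the right one. Its pad is at (0.575,0.152), its seat is at (0.479,0.159), and the lens is near (0.547,-0.242). I'll move over the pad and close the fingers.

Call:
apply_moves:
  rows:
    - {"delta_pos": [0,0,1],"twist": -0.215,"hand": 0}
    - {"delta_pos": [0,0,1],"twist": -0.215,"hand": 0}
    - {"delta_pos": [0,0,1],"twist": 0,"hand": 0}
    - {"delta_pos": [0,0,1],"twist": 0,"hand": 0}
    - {"delta_pos": [0,0,1],"twist": 0,"hand": 0}
    - {"delta_pos": [0,0,1],"twist": 0,"hand": 0}
    - {"delta_pos": [0,0,1],"twist": 0,"hand": 0}
    - {"delta_pos": [0,0,1],"twist": 0,"hand": 0}
    - {"delta_pos": [0,0,1],"twist": 0,"hand": 0}
    - {"delta_pos": [0,0,1],"twist": 0,"hand": 0}
    - {"delta_pos": [0,-1,1],"twist": 0,"hand": 0}
    - {"delta_pos": [0,-1,1],"twist": 0,"hand": 0}
  squeeze: 10

```text
t: 1.6
position: [0.4378, 0.5559, 0.2226]
eef_rot: [0.705, 0.023, 0.708, -0.026]
wrist_force: [-0.2, -0.7, 0.5]
width: 0.0008
```

Call:
apply_moves:
  rows:
    - {"delta_pos": [0,-1,0.6],"twist": 0,"hand": 0}
    - {"delta_pos": [0,-1,0.6],"twist": 0,"hand": 0}
    - {"delta_pos": [0,-1,0.6],"twist": 0,"hand": 0}
    - {"delta_pos": [0,-1,0.6],"twist": 0,"hand": 0}
    - {"delta_pos": [0,-1,0.6],"twist": 0,"hand": 0}
    - {"delta_pos": [0,-1,0.6],"twist": 0,"hand": 0}
    - {"delta_pos": [0,-1,0.6],"twist": 0,"hand": 0}
    - {"delta_pos": [0,-1,0.6],"twist": 0,"hand": 0}
    - {"delta_pos": [0,-1,0.6],"twist": 0,"hand": 0}
    - {"delta_pos": [0,-1,0.6],"twist": 0,"hand": 0}
    - {"delta_pos": [0,-1,0.6],"twist": 0,"hand": 0}
    - {"delta_pos": [0,-1,0.6],"twist": 0,"hand": 0}

```text
t: 3.1
position: [0.5726, 0.2896, 0.2241]
eef_rot: [0.706, 0.023, 0.708, -0.025]
wrist_force: [0.8, 0.1, 0.3]
width: -0.0
```

Call:
apply_moves:
  rows:
    - {"delta_pos": [0,-1,0.1],"twist": 0,"hand": 0}
    - {"delta_pos": [0,-1,0.1],"twist": 0,"hand": 0}
    - {"delta_pos": [0,-1,0.1],"twist": 0,"hand": 0}
    - {"delta_pos": [0,-1,0],"twist": 0,"hand": 0}
    - {"delta_pos": [0,-1,0],"twist": 0,"hand": 0}
    - {"delta_pos": [0,-1,0],"twist": 0,"hand": 0}
    - {"delta_pos": [0,-1,0],"twist": 0,"hand": 0}
    - {"delta_pos": [0,0,0],"twist": 0,"hand": 0}

```text
t: 4.1
position: [0.568, 0.1372, 0.225]
eef_rot: [0.706, 0.024, 0.707, -0.027]
wrist_force: [-0.0, 0.4, -0.1]
width: 0.0004
```

```bash
cat >> h.py <<'E'
from scipy.spatial.transform import Rotation as Ro
def wcap(ctrl,name):
    s=ctrl.state();c=ctrl.capture('wrist');q=s['eef_rot'];T=np.eye(4)
    T[:3,:3]=Ro.from_quat([q[1],q[2],q[3],q[0]]).as_matrix();T[:3,3]=s['position']
    W=T@np.array(c['hand_eye']);Wi=np.linalg.inv(W)
    c['rvec']=cv2.Rodrigues(Wi[:3,:3])[0];c['tvec']=Wi[:3,3];c['state']=s
    cv2.imwrite(f'pics/{name}.png',c['image']);pickle.dump(c,open(name+'.pkl','wb'));return c
E
python3 - <<'E'
from rig import ctrl
from h import *
c=wcap(ctrl,'w1');print(c['state']['position'],c['state']['wrist_force'])
print(proj(c,[[.575,.152,.101],[.479,.159,.039]]))
E
```

```text
[0.56796586 0.13716423 0.22496568] [-0.03373469  0.40324718 -0.0759707 ]
[[343.6504158  234.623021  ]
 [341.38842421  94.07150052]]
```

View pics/w1.png

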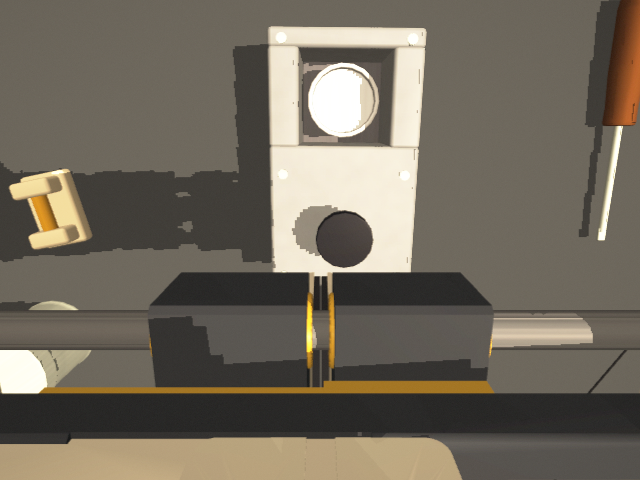

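```bash
python3 - <<'E'
from h import *
c=load('w1')
print(at(c,(344,239),.101),at(c,(343.5,99.5),.039))
R=Ro.from_quat(np.roll(c['state']['eef_rot'],-1)).as_matrix();print(R.round(3))
E
```

```text
[0.57813135 0.15205818 0.101     ] [0.48311734 0.16039363 0.039     ]
[[-0.002  0.072  0.997]
 [-0.004  0.997 -0.072]
 [-1.    -0.004 -0.002]]
```

Call:
apply_moves:
  rows:
    - {"delta_pos": [1,0.77,0.4],"twist": 0,"hand": 0}
    - {"delta_pos": [1,0,0],"twist": 0,"hand": 0}
    - {"delta_pos": [1,0,0],"twist": 0,"hand": 0}
    - {"delta_pos": [1,0,0],"twist": 0,"hand": 0}
    - {"delta_pos": [1,0,0],"twist": 0,"hand": 0}
    - {"delta_pos": [0.5,0,0],"twist": 0,"hand": 0}
    - {"delta_pos": [0,0,0],"twist": 0,"hand": 0}

```text
t: 5.03
position: [0.5773, 0.1646, 0.1132]
eef_rot: [0.707, 0.023, 0.707, -0.019]
wrist_force: [-0.7, -0.1, 0.6]
width: 0.0006
```

Call:
apply_moves:
  rows:
    - {"delta_pos": [0,0,0],"twist": 0,"hand": 0}

```text
t: 5.15
position: [0.5777, 0.1653, 0.1139]
eef_rot: [0.707, 0.023, 0.706, -0.019]
wrist_force: [0.3, -0.3, -0.4]
width: 0.0004
```

```bash
python3 - <<'E'
from rig import ctrl
from h import *
c=wcap(ctrl,'w2');print(c['state']['position'],c['state']['eef_rot'])
R=Ro.from_quat(np.roll(c['state']['eef_rot'],-1)).as_matrix();print(R.round(3))
print(ctrl.state()['position'],ctrl.state()['wrist_force'])
t=ctrl.capture('top');cv2.imwrite('pics/t2.png',t['image'])
E
```

```text
[0.57774014 0.16525481 0.11387652] [ 0.70738552  0.02293029  0.70620047 -0.01899561]
[[ 0.002  0.059  0.998]
 [ 0.006  0.998 -0.059]
 [-1.     0.006  0.002]]
[0.57776622 0.16522107 0.11395618] [-0.33934005 -0.02275481  0.18295828]
```

View pics/w2.png

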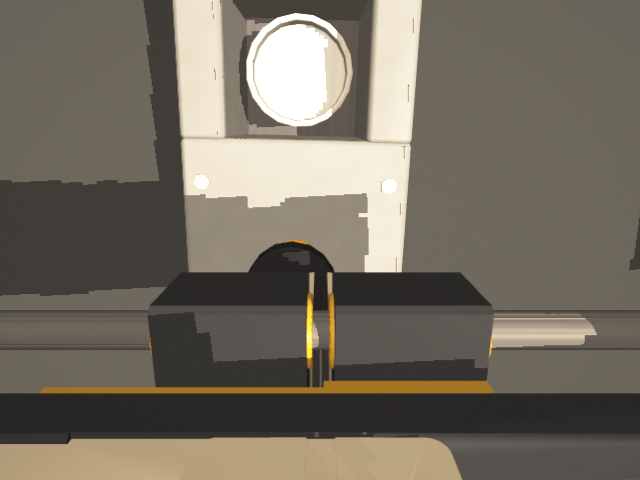

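```bash
python3 - <<'E'
from h import *
c=load('w2')
print(at(c,(299.5,71),.039)); print(at(c,(248,275),.101),at(c,(336,275),.101))
E
```

```text
[0.48347724 0.16022616 0.039     ]
[0.57102957 0.1343698  0.101     ] [0.57336555 0.17194033 0.101     ]
```

Call:
apply_moves:
  rows:
    - {"delta_pos": [0,-0.65,-0.05],"twist": 0,"hand": 0}
    - {"delta_pos": [0,0,0],"twist": 0,"hand": 0}

```text
t: 5.5
position: [0.5767, 0.1507, 0.115]
eef_rot: [0.708, 0.023, 0.705, -0.019]
wrist_force: [-0.3, -0.2, -0.3]
width: 0.0007
```

Call:
apply_moves:
  rows:
    - {"delta_pos": [0.2,0,0],"twist": 0,"hand": 0}
    - {"delta_pos": [0.2,0,0],"twist": 0,"hand": 0}
    - {"delta_pos": [0.1,0,0],"twist": 0,"hand": 0}

```text
t: 5.88
position: [0.577, 0.1505, 0.1048]
eef_rot: [0.708, 0.024, 0.705, -0.02]
wrist_force: [0.0, 0.3, 0.4]
width: 0.0004
```

Call:
apply_moves:
  rows:
    - {"delta_pos": [0.1,0,0],"twist": 0,"hand": 0}
    - {"delta_pos": [0.1,0,0],"twist": 0,"hand": 0}

```text
t: 6.12
position: [0.577, 0.1508, 0.1006]
eef_rot: [0.708, 0.023, 0.705, -0.019]
wrist_force: [-2.6, -1.6, 8.6]
width: 0.0002
```

Call:
apply_moves:
  rows:
    - {"delta_pos": [0.1,0,0],"twist": 0,"hand": 0}
    - {"delta_pos": [0.1,0,0],"twist": 0,"hand": 0}
    - {"delta_pos": [0,0,0],"twist": 0,"hand": 0}

```text
t: 6.5
position: [0.5769, 0.1508, 0.099]
eef_rot: [0.708, 0.023, 0.705, -0.02]
wrist_force: [-3.2, -1.6, 6.3]
width: 0.0003
```

Call:
apply_moves:
  rows:
    - {"delta_pos": [0.05,0,0],"twist": 0,"hand": 0}
    - {"delta_pos": [0.05,0,0],"twist": 0,"hand": 0}

```text
t: 6.75
position: [0.577, 0.1508, 0.0989]
eef_rot: [0.708, 0.023, 0.705, -0.02]
wrist_force: [-2.9, -1.0, 7.8]
width: 0.0002
```

Call:
apply_moves:
  rows:
    - {"delta_pos": [0.1,0,0],"twist": 0,"hand": 0}
    - {"delta_pos": [0.1,0,0],"twist": 0,"hand": 0}
    - {"delta_pos": [0.1,0,0],"twist": 0,"hand": 0}
    - {"delta_pos": [0.1,0,0],"twist": 0,"hand": 0}

```text
t: 7.25
position: [0.577, 0.1508, 0.0951]
eef_rot: [0.709, 0.022, 0.705, -0.021]
wrist_force: [-3.4, -0.8, 8.6]
width: 0.0005
```

Call:
apply_moves:
  rows:
    - {"delta_pos": [0.1,0,0],"twist": 0,"hand": 0}
    - {"delta_pos": [0.1,0,0],"twist": 0,"hand": 0}

```text
t: 7.5
position: [0.577, 0.1509, 0.0931]
eef_rot: [0.709, 0.021, 0.705, -0.021]
wrist_force: [-4.3, -1.7, 8.8]
width: 0.0008
```

Call:
apply_moves:
  rows:
    - {"delta_pos": [0.1,0,0],"twist": 0,"hand": 0}
    - {"delta_pos": [0.1,0,0],"twist": 0,"hand": 0}

```text
t: 7.75
position: [0.577, 0.1509, 0.0912]
eef_rot: [0.709, 0.021, 0.705, -0.021]
wrist_force: [-3.6, -1.7, 9.1]
width: 0.0001
```

Call:
apply_moves:
  rows:
    - {"delta_pos": [0.1,0,0],"twist": 0,"hand": 0}
    - {"delta_pos": [0.1,0,0],"twist": 0,"hand": 0}

```text
t: 8.0
position: [0.577, 0.1508, 0.0893]
eef_rot: [0.709, 0.021, 0.705, -0.021]
wrist_force: [-2.5, -0.6, 9.0]
width: 0.0007
```

Call:
apply_moves:
  rows:
    - {"delta_pos": [0.1,0,0],"twist": 0,"hand": 0}
    - {"delta_pos": [0.1,0,0],"twist": 0,"hand": 0}

```text
t: 8.25
position: [0.577, 0.1509, 0.0875]
eef_rot: [0.709, 0.02, 0.704, -0.022]
wrist_force: [-3.2, -1.3, 9.3]
width: 0.0002
```

Call:
apply_moves:
  rows:
    - {"delta_pos": [0.1,0,0],"twist": 0,"hand": 0}
    - {"delta_pos": [0.1,0,0],"twist": 0,"hand": 0}

```text
t: 8.5
position: [0.577, 0.1508, 0.0857]
eef_rot: [0.709, 0.02, 0.704, -0.022]
wrist_force: [-3.3, -1.8, 9.4]
width: 0.0007
```

Call:
apply_moves:
  rows:
    - {"delta_pos": [0.1,0,0],"twist": 0,"hand": 0}
    - {"delta_pos": [0.1,0,0],"twist": 0,"hand": 0}

```text
t: 8.75
position: [0.577, 0.1509, 0.084]
eef_rot: [0.709, 0.02, 0.704, -0.022]
wrist_force: [-3.0, -1.5, 9.7]
width: 0.0004
```

Call:
apply_moves:
  rows:
    - {"delta_pos": [0.1,0,0],"twist": 0,"hand": 0}
    - {"delta_pos": [0.1,0,0],"twist": 0,"hand": 0}

```text
t: 9.0
position: [0.577, 0.1508, 0.0822]
eef_rot: [0.71, 0.019, 0.704, -0.023]
wrist_force: [-4.2, -1.1, 10.0]
width: 0.0
```

Call:
apply_moves:
  rows:
    - {"delta_pos": [0.1,0,0],"twist": 0,"hand": 0}
    - {"delta_pos": [0.1,0,0],"twist": 0,"hand": 0}

```text
t: 9.25
position: [0.5771, 0.1508, 0.0814]
eef_rot: [0.71, 0.019, 0.704, -0.023]
wrist_force: [-6.3, -2.9, 18.4]
width: 0.0003
```

Call:
apply_moves:
  rows:
    - {"delta_pos": [0.1,0,0],"twist": 0,"hand": 0}
    - {"delta_pos": [0.1,0,0],"twist": 0,"hand": 0}

```text
t: 9.5
position: [0.5771, 0.1509, 0.0814]
eef_rot: [0.71, 0.018, 0.704, -0.024]
wrist_force: [-7.0, -2.5, 16.8]
width: 0.0006
```

The stop is at about z = 0.0814: the reading stalled there at 17–18 N. Retreating upward.

Call:
apply_moves:
  rows:
    - {"delta_pos": [-1,0,0],"twist": 0,"hand": 0}
    - {"delta_pos": [-1,0,0],"twist": 0,"hand": 0}
    - {"delta_pos": [-1,0,0],"twist": 0,"hand": 0}
    - {"delta_pos": [-1,0,0],"twist": 0,"hand": 0}
    - {"delta_pos": [-1,0,0],"twist": 0,"hand": 0.8}
    - {"delta_pos": [-1,0,0],"twist": 0,"hand": 0.8}
    - {"delta_pos": [-1,0,0],"twist": 0,"hand": 0.8}
    - {"delta_pos": [-0.7,0,0],"twist": 0,"hand": 0.8}
    - {"delta_pos": [0,0,0],"twist": 0,"hand": 0.8}

```text
t: 10.62
position: [0.5752, 0.1532, 0.24]
eef_rot: [0.71, 0.017, 0.704, -0.023]
wrist_force: [-0.1, -0.3, 0.3]
width: 0.0456
```

```bash
python3 - <<'E'
from rig import ctrl
from h import *
c=wcap(ctrl,'w3');print(c['state']['position'],c['state']['eef_rot'])
t=ctrl.capture('scene');cv2.imwrite('pics/s3.png',cv2.resize(t['image'][200:360,120:460],None,fx=2,fy=2));pickle.dump(t,open('s3.pkl','wb'))
E
```

```text
[0.57517822 0.15319693 0.24003934] [ 0.70981402  0.01742002  0.70379689 -0.02303344]
```

View pics/w3.png

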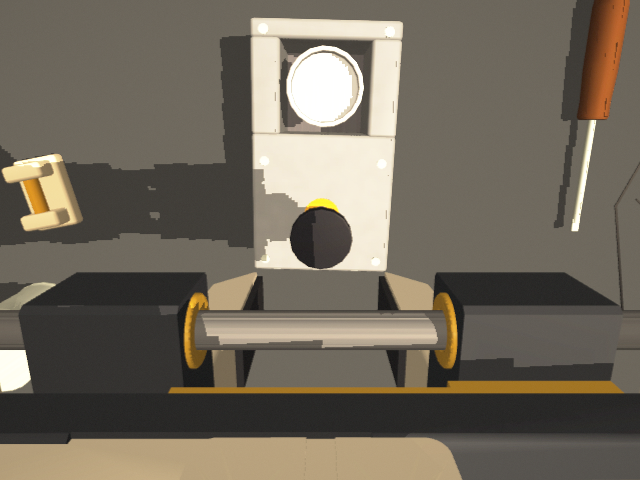

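View pics/s3.png

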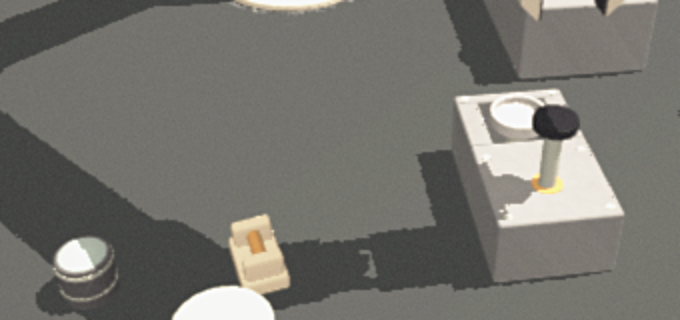

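```bash
python3 - <<'E'
from h import *
c=load('w3');t=load('top');s=load('s3')
R=Ro.from_quat(np.roll(c['state']['eef_rot'],-1)).as_matrix();print(R.round(3))
print('seat',at(c,(325,86),.078),'pad',at(c,(321,238),.140))
print('can',at(t,(395,139),.078),'fuse',at(t,(379,199),.02))
print('lens',at(t,(443,197),.046))
print('screw',at(t,(166,258),.015),at(t,(174,178),.01))
E
```

```text
[[ 0.008  0.057  0.998]
 [-0.008  0.998 -0.057]
 [-1.    -0.008  0.009]]
seat [0.48307221 0.16038322 0.078     ] pad [0.5782077  0.15238936 0.14      ]
can [ 0.67649804 -0.13175517  0.078     ] fuse [ 0.55202832 -0.09905049  0.02      ]
lens [ 0.54733903 -0.2415813   0.046     ]
screw [0.42094592 0.39537294 0.015     ] [0.61385234 0.38561131 0.01      ]
```

Call:
apply_moves:
  rows:
    - {"delta_pos": [0,-1,0],"twist": 0,"hand": 0.8}
    - {"delta_pos": [0,-1,0],"twist": 0,"hand": 0.8}
    - {"delta_pos": [0,-1,0],"twist": 0,"hand": 0.8}
    - {"delta_pos": [0,-1,0],"twist": 0,"hand": 0.8}
    - {"delta_pos": [0,-1,0],"twist": 0,"hand": 0.8}
    - {"delta_pos": [0,-1,0],"twist": 0,"hand": 0.8}
    - {"delta_pos": [0,-1,0],"twist": 0,"hand": 0.8}
    - {"delta_pos": [0,-1,0],"twist": 0,"hand": 0.8}
    - {"delta_pos": [0,-1,0],"twist": 0,"hand": 0.8}
    - {"delta_pos": [0,-1,0],"twist": 0,"hand": 0.8}
    - {"delta_pos": [0,-1,-0.1],"twist": 0,"hand": 0.8}
    - {"delta_pos": [0,-1,-0.1],"twist": 0,"hand": 0.8}

```text
t: 12.22
position: [0.5442, -0.1133, 0.23]
eef_rot: [0.701, 0.019, 0.712, -0.03]
wrist_force: [-0.2, 0.5, 0.3]
width: 0.0737
```

Call:
apply_moves:
  rows:
    - {"delta_pos": [0,-1,-0.1],"twist": 0,"hand": 0.8}
    - {"delta_pos": [0,-1,0],"twist": 0,"hand": 0.8}
    - {"delta_pos": [0,-1,0],"twist": 0,"hand": 0.8}
    - {"delta_pos": [0.5,-1,0],"twist": 0,"hand": 0.8}
    - {"delta_pos": [1,-1,0],"twist": 0,"hand": 0.8}
    - {"delta_pos": [1,-1,0],"twist": 0,"hand": 0.8}
    - {"delta_pos": [1,-0.8,0],"twist": 0,"hand": 0.8}
    - {"delta_pos": [0.5,0,0],"twist": 0,"hand": 0.8}
    - {"delta_pos": [0,0,0],"twist": 0,"hand": 0.8}
    - {"delta_pos": [0,0,0],"twist": 0,"hand": 0.8}

```text
t: 13.48
position: [0.5209, -0.2639, 0.1403]
eef_rot: [0.697, 0.022, 0.716, -0.033]
wrist_force: [0.5, 0.4, 0.2]
width: 0.0736
```

```bash
python3 - <<'E'
from rig import ctrl
from h import *
c=wcap(ctrl,'w4');print(c['state']['position'],c['state']['eef_rot'])
R=Ro.from_quat(np.roll(c['state']['eef_rot'],-1)).as_matrix();print(R.round(3))
E
```

```text
[ 0.52093108 -0.26385082  0.14025881] [ 0.69652806  0.02217989  0.71644496 -0.03260862]
[[-0.029  0.077  0.997]
 [-0.014  0.997 -0.078]
 [-0.999 -0.016 -0.028]]
```

View pics/w4.png

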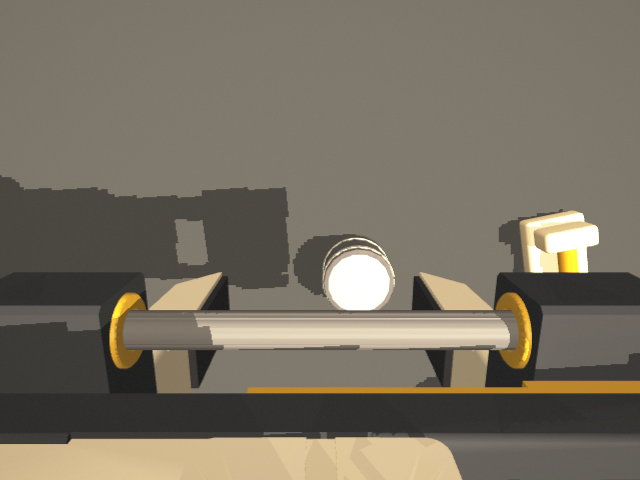

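```bash
python3 - <<'E'
from h import *
c=load('w4')
for uv,z in [((358.5,281),.045),((323,275),.042),((394,275),.042)]: print(at(c,uv,z))
R=Ro.from_quat(np.roll(c['state']['eef_rot'],-1)).as_matrix()
p=at(c,(358.5,281),.045)
print('top/wrist mean lens',p)
# want grasp point (19mm behind TCP) at lens centre at z~.030 
g=np.array([p[0],p[1],.028]); tcp=g+R[:,0]*.019
d=R.T@(tcp-c['state']['position']);print(tcp,d,d/.02)
E
```

```text
[ 0.54879948 -0.24355379  0.045     ]
[ 0.54418082 -0.26579003  0.042     ]
[ 0.54747416 -0.22059714  0.042     ]
top/wrist mean lens [ 0.54879948 -0.24355379  0.045     ]
[ 0.54825392 -0.24381303  0.0090096 ] [0.13012494 0.02416222 0.02929323] [6.50624693 1.20811087 1.46466141]
```

Call:
apply_moves:
  rows:
    - {"delta_pos": [0,0.6,0.7],"twist": 0,"hand": 0.9}
    - {"delta_pos": [0,0.6,0.75],"twist": 0,"hand": 0.9}
    - {"delta_pos": [1,0,0],"twist": 0,"hand": 0.9}
    - {"delta_pos": [1,0,0],"twist": 0,"hand": 0.9}
    - {"delta_pos": [1,0,0],"twist": 0,"hand": 0.9}
    - {"delta_pos": [0.5,0,0],"twist": 0,"hand": 0.9}
    - {"delta_pos": [0,0,0],"twist": 0,"hand": 0.9}

```text
t: 14.4
position: [0.5542, -0.2376, 0.065]
eef_rot: [0.697, 0.02, 0.716, -0.03]
wrist_force: [0.3, -0.5, 0.7]
width: 0.0827
```

```bash
python3 - <<'E'
from rig import ctrl
from h import *
c=wcap(ctrl,'w5');print(c['state']['position'],c['state']['eef_rot'])
R=Ro.from_quat(np.roll(c['state']['eef_rot'],-1)).as_matrix();print(R.round(3))
p=np.array([.548,-.2428]);g=np.array([*p,.033]); tcp=g+R[:,0]*.019
d=R.T@(tcp-c['state']['position']);print(tcp,d,d/.02); print(proj(c,[[*p,.046],[p[0],p[1]+.023,.042],[p[0],p[1]-.023,.042]]))
E
```

```text
[ 0.55419686 -0.23762535  0.0649661 ] [ 0.69729647  0.02002812  0.7158677  -0.03016542]
[[-0.027  0.071  0.997]
 [-0.013  0.997 -0.071]
 [-1.    -0.015 -0.026]]
[ 0.54749169 -0.24305448  0.01400851] [ 0.05118689 -0.00511174 -0.00498843] [ 2.55934431 -0.25558676 -0.24942141]
[[309.14849892 269.00291878]
 [360.46019006 263.03231693]
 [258.91152401 269.53681541]]
```

View pics/w5.png

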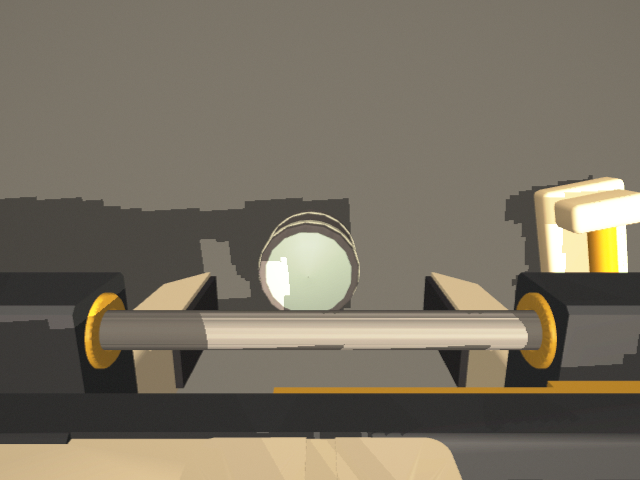

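Call:
apply_moves:
  rows:
    - {"delta_pos": [0,-0.24,-0.23],"twist": 0,"hand": 0.9}
    - {"delta_pos": [1,0,0],"twist": 0,"hand": 0.9}
    - {"delta_pos": [1,0,0],"twist": 0,"hand": 0.9}
    - {"delta_pos": [0.4,0,0],"twist": 0,"hand": 0.9}
    - {"delta_pos": [0,0,0],"twist": 0,"hand": 0.9}

```text
t: 15.08
position: [0.5484, -0.2441, 0.0153]
eef_rot: [0.698, 0.02, 0.715, -0.031]
wrist_force: [0.1, 0.5, -0.4]
width: 0.0825
```

Call:
apply_moves:
  rows:
    - {"delta_pos": [0.06,0,-0.05],"twist": 0,"hand": 0.5}
    - {"delta_pos": [0,0,0],"twist": 0,"hand": 0.5}
    - {"delta_pos": [0,0,0],"twist": 0,"hand": 0.45}
    - {"delta_pos": [0,0,0],"twist": 0,"hand": 0.4}
    - {"delta_pos": [0,0,0],"twist": 0,"hand": 0.4}
    - {"delta_pos": [0,0,0],"twist": 0,"hand": 0.4}
  squeeze: 12

```text
t: 15.82
position: [0.5485, -0.244, 0.0152]
eef_rot: [0.699, 0.02, 0.714, -0.031]
wrist_force: [0.2, -0.0, -1.2]
width: 0.0458
```

Call:
apply_moves:
  rows:
    - {"delta_pos": [-0.3,0,0],"twist": 0,"hand": 0.4}
    - {"delta_pos": [-0.8,0,0],"twist": 0,"hand": 0.4}
    - {"delta_pos": [-1,0,0],"twist": 0,"hand": 0.4}
    - {"delta_pos": [-1,0,0],"twist": 0,"hand": 0.4}
    - {"delta_pos": [-1,0,0],"twist": 0,"hand": 0.4}
    - {"delta_pos": [-1,0,0],"twist": 0,"hand": 0.4}
    - {"delta_pos": [-1,0.3,0],"twist": 0,"hand": 0.4}
    - {"delta_pos": [0,0.6,0],"twist": 0,"hand": 0.4}
    - {"delta_pos": [0,1,-0.2],"twist": 0,"hand": 0.4}
    - {"delta_pos": [0,1,-0.2],"twist": 0,"hand": 0.4}
    - {"delta_pos": [0,1,-0.2],"twist": 0,"hand": 0.4}
    - {"delta_pos": [0,1,-0.2],"twist": 0,"hand": 0.4}

```text
t: 17.32
position: [0.5419, -0.1373, 0.1474]
eef_rot: [0.7, 0.019, 0.713, -0.032]
wrist_force: [0.1, 0.6, -0.7]
width: 0.0459
```

Call:
apply_moves:
  rows:
    - {"delta_pos": [0,1,-0.2],"twist": 0,"hand": 0.4}
    - {"delta_pos": [0,1,-0.2],"twist": 0,"hand": 0.4}
    - {"delta_pos": [0,1,-0.2],"twist": 0,"hand": 0.4}
    - {"delta_pos": [0,1,-0.2],"twist": 0,"hand": 0.4}
    - {"delta_pos": [0,0.5,0],"twist": 0,"hand": 0.4}
    - {"delta_pos": [0,0,0],"twist": 0,"hand": 0.4}

```text
t: 18.08
position: [0.5273, -0.0336, 0.1428]
eef_rot: [0.698, 0.016, 0.715, -0.027]
wrist_force: [-0.2, -1.0, -1.6]
width: 0.0456
```

Call:
apply_moves:
  rows:
    - {"delta_pos": [0,1,-0.25],"twist": 0,"hand": 0.4}
    - {"delta_pos": [0,1,-0.25],"twist": 0,"hand": 0.4}
    - {"delta_pos": [0,1,-0.25],"twist": 0,"hand": 0.4}
    - {"delta_pos": [0,1,-0.25],"twist": 0,"hand": 0.4}
    - {"delta_pos": [0,1,-0.25],"twist": 0,"hand": 0.4}
    - {"delta_pos": [0,1,-0.25],"twist": 0,"hand": 0.4}
    - {"delta_pos": [0,1,-0.25],"twist": 0,"hand": 0.4}
    - {"delta_pos": [0,0.8,-0.25],"twist": 0,"hand": 0.4}
    - {"delta_pos": [0,0.3,0],"twist": 0,"hand": 0.4}
    - {"delta_pos": [0,0,0],"twist": 0,"hand": 0.4}

```text
t: 19.32
position: [0.4995, 0.1254, 0.1393]
eef_rot: [0.698, 0.019, 0.715, -0.034]
wrist_force: [0.2, 0.6, -1.4]
width: 0.0456
```

```bash
python3 - <<'E'
from rig import ctrl
from h import *
c=wcap(ctrl,'w6');print(c['state']['position'],c['state']['eef_rot'])
R=Ro.from_quat(np.roll(c['state']['eef_rot'],-1)).as_matrix();print(R.round(3))
E
```

```text
[0.49945881 0.12539957 0.1393175 ] [ 0.69770159  0.01927293  0.71530801 -0.0342856 ]
[[-0.026  0.075  0.997]
 [-0.02   0.997 -0.076]
 [-0.999 -0.022 -0.024]]
```

View pics/w6.png

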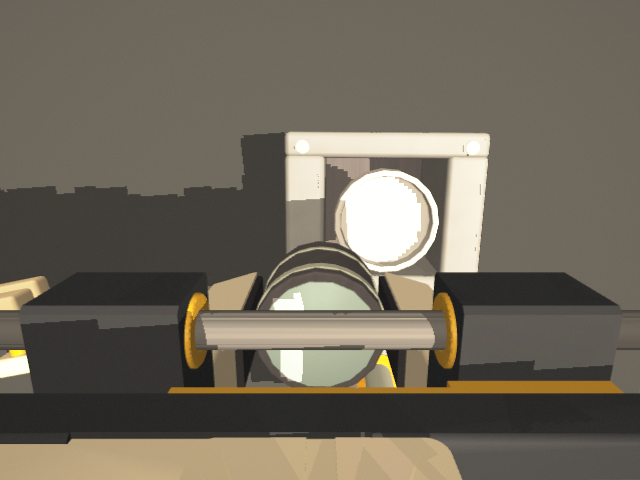

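```bash
python3 - <<'E'
from h import *
c=load('w6')
print('seat',at(c,(386.5,220.5),.078))
zt=.1393-.0152+.042
for uv in [(258,329),(384,329),(320.5,388),(320.5,328)]: print(uv,at(c,uv,zt))
P=c['state']['position']
for off in [(0,0),(-.0005,.0015)]:
  th=np.linspace(0,6.28,5)[:-1]; b=np.array([P[0]+off[0],P[1]+off[1],zt]);print(proj(c,[b+.023*np.array([np.cos(a),np.sin(a),0]) for a in th]).round(0).tolist())
E
```

```text
seat [0.48269122 0.16018987 0.078     ]
(258, 329) [0.49894458 0.10425139 0.1661    ]
(384, 329) [0.50176095 0.14707329 0.1661    ]
(320.5, 388) [0.52282736 0.12385845 0.1661    ]
(320.5, 328) [0.49997871 0.12559384 0.1661    ]
[[325.0, 387.0], [388.0, 323.0], [315.0, 262.0], [253.0, 331.0]]
[[329.0, 385.0], [392.0, 321.0], [319.0, 260.0], [257.0, 329.0]]
```

Call:
apply_moves:
  rows:
    - {"delta_pos": [0,0.7,-0.4],"twist": 0,"hand": 0.4}
    - {"delta_pos": [0.3,0.6,-0.4],"twist": 0,"hand": 0.4}
    - {"delta_pos": [0.6,0.15,-0.1],"twist": 0,"hand": 0.4}
    - {"delta_pos": [0.5,0,0],"twist": 0,"hand": 0.4}
    - {"delta_pos": [0,0,0],"twist": 0,"hand": 0.4}
    - {"delta_pos": [0,0,0],"twist": 0,"hand": 0.4}

```text
t: 20.12
position: [0.4814, 0.155, 0.1082]
eef_rot: [0.697, 0.02, 0.716, -0.036]
wrist_force: [-0.7, -1.2, -0.3]
width: 0.0458
```

```bash
python3 - <<'E'
from rig import ctrl
from h import *
c=wcap(ctrl,'w7');print(c['state']['position'],c['state']['eef_rot'],c['state']['wrist_force'])
R=Ro.from_quat(np.roll(c['state']['eef_rot'],-1)).as_matrix();print(R.round(3))
a=np.linspace(0,2*np.pi,60)
im=c['image'].copy()
for r,col in [(.0245,(0,0,255)),(.028,(0,255,0))]:
  q=proj(c,[[.4829+r*np.cos(t),.1603+r*np.sin(t),.078] for t in a])
  cv2.polylines(im,[q.round().astype(int)],True,col,1)
cv2.imwrite('pics/w7o.png',im)
s=ctrl.capture('scene');pickle.dump(s,open('s7.pkl','wb'));cv2.imwrite('pics/s7.png',cv2.resize(s['image'][180:350,320:460],None,fx=4,fy=4)[:600])
E
```

```text
[0.48135007 0.15503945 0.10822569] [ 0.69704435  0.01958932  0.71587515 -0.03561187] [-0.6896649  -1.18859461 -0.27022258]
[[-0.027  0.078  0.997]
 [-0.022  0.997 -0.078]
 [-0.999 -0.024 -0.026]]
```

View pics/w7o.png

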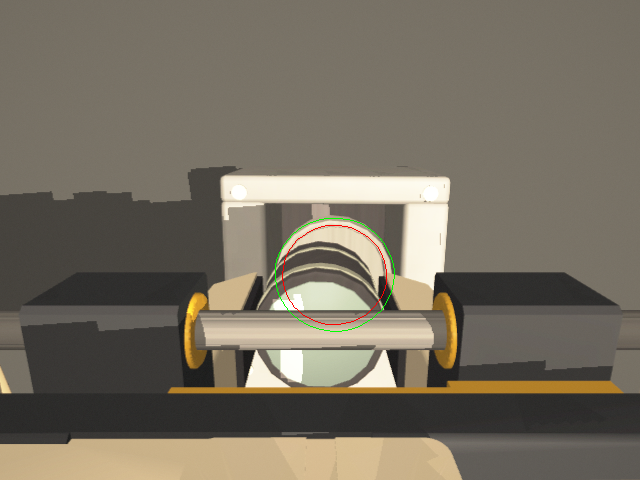

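View pics/s7.png

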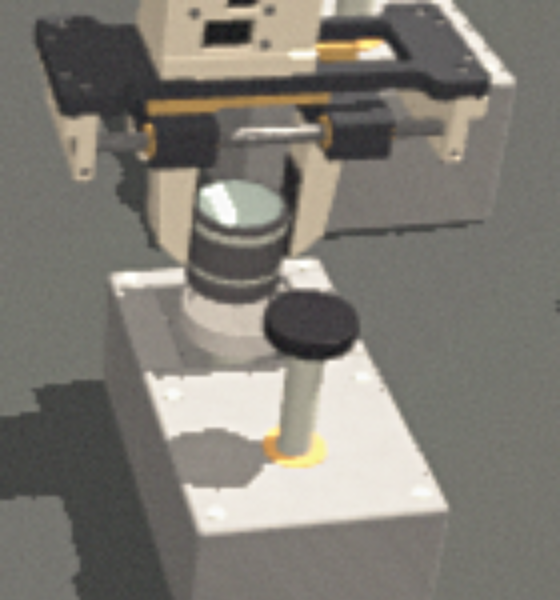

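Call:
apply_moves:
  rows:
    - {"delta_pos": [0,0.27,0.07],"twist": 0,"hand": 0.4}
    - {"delta_pos": [0.3,0,0],"twist": 0,"hand": 0.4}
    - {"delta_pos": [0.2,0,0],"twist": 0,"hand": 0.4}
    - {"delta_pos": [0,0,0],"twist": 0,"hand": 0.4}
    - {"delta_pos": [0,0,0],"twist": 0,"hand": 0.4}

```text
t: 20.85
position: [0.4838, 0.1603, 0.0981]
eef_rot: [0.698, 0.02, 0.715, -0.036]
wrist_force: [-1.1, -0.2, -0.4]
width: 0.046
```

```bash
python3 - <<'E'
from rig import ctrl
from h import *
c=wcap(ctrl,'w8');print(c['state']['position'],c['state']['wrist_force'])
s=ctrl.capture('scene');pickle.dump(s,open('s8.pkl','wb'));im=s['image'].copy();
k=5;x0,y0=345,215
big=cv2.resize(im[y0:y0+90,x0:x0+90],None,fx=k,fy=k,interpolation=cv2.INTER_CUBIC)
a=np.linspace(0,2*np.pi,80)
P=c['state']['position']
for C,r,z,col in [((.4829,.1603),.0245,.078,(0,0,255)),((.4829,.1603),.028,.078,(0,255,0)),((P[0]+.0003,P[1]+.0003),.023,P[2]-.0152,(255,0,0))]:
  q=proj(s,[[C[0]+r*np.cos(t),C[1]+r*np.sin(t),z] for t in a]); q=(q+.5-[x0,y0])*k
  cv2.polylines(big,[q.round().astype(int)],True,col,1)
cv2.imwrite('pics/s8.png',big)
w=c['image'];cv2.imwrite('pics/w8c.png',cv2.resize(w[150:410,180:460],None,fx=2,fy=2))
E
```

```text
[0.48382228 0.16029198 0.09809052] [-1.06850381 -0.20587039 -0.42409392]
```

View pics/s8.png

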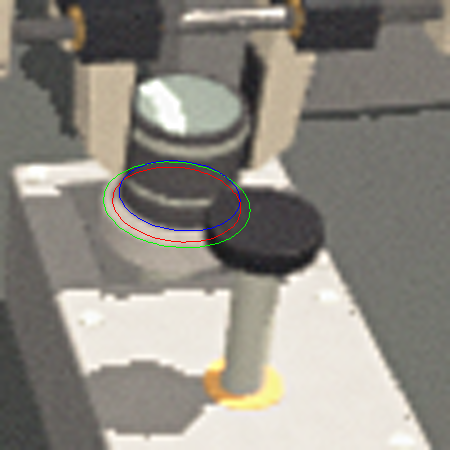

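View pics/w8c.png

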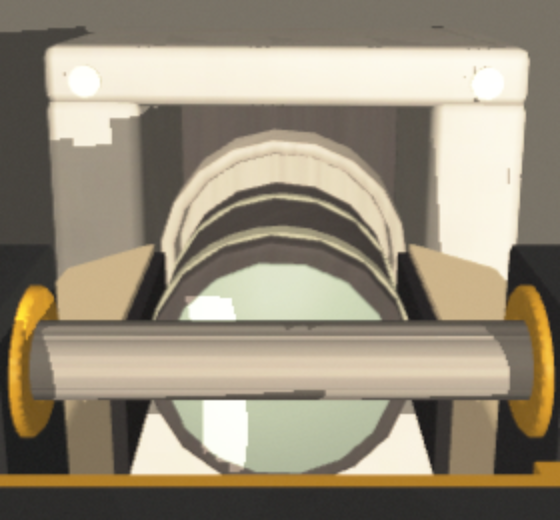

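Call:
apply_moves:
  rows:
    - {"delta_pos": [0,0,-0.05],"twist": 0,"hand": 0.4}
    - {"delta_pos": [0.1,0.02,0],"twist": 0,"hand": 0.4}
    - {"delta_pos": [0,0,0],"twist": 0,"hand": 0.4}

```text
t: 21.32
position: [0.4829, 0.1607, 0.0963]
eef_rot: [0.698, 0.02, 0.715, -0.036]
wrist_force: [-0.4, -0.1, -1.4]
width: 0.0459
```

Call:
apply_moves:
  rows:
    - {"delta_pos": [0.1,-0.03,0],"twist": 0,"hand": 0.4}
    - {"delta_pos": [0.1,0,0],"twist": 0,"hand": 0.4}
    - {"delta_pos": [0.1,0,0],"twist": 0,"hand": 0.4}

```text
t: 21.7
position: [0.4827, 0.16, 0.0907]
eef_rot: [0.698, 0.02, 0.715, -0.036]
wrist_force: [-2.4, -0.4, 4.6]
width: 0.0458
```

Call:
apply_moves:
  rows:
    - {"delta_pos": [0.1,0,0],"twist": 0,"hand": 0.4}

```text
t: 21.82
position: [0.4827, 0.16, 0.0889]
eef_rot: [0.698, 0.02, 0.715, -0.036]
wrist_force: [-2.7, 0.0, 4.5]
width: 0.0456
```

Call:
apply_moves:
  rows:
    - {"delta_pos": [0.1,0,0],"twist": 0,"hand": 0.4}

```text
t: 21.95
position: [0.4827, 0.16, 0.087]
eef_rot: [0.698, 0.02, 0.715, -0.036]
wrist_force: [-2.9, -1.2, 5.5]
width: 0.0457
```

```bash
python3 - <<'E'
from rig import ctrl
from h import *
c=wcap(ctrl,'w9');print(c['state']['position'],c['state']['wrist_force'])
s=ctrl.capture('scene');pickle.dump(s,open('s9.pkl','wb'));im=s['image']
k=6;x0,y0=345,215
big=cv2.resize(im[y0:y0+90,x0:x0+90],None,fx=k,fy=k,interpolation=cv2.INTER_CUBIC)
cv2.imwrite('pics/s9.png',big)
w=c['image'];cv2.imwrite('pics/w9c.png',cv2.resize(w[150:410,180:460],None,fx=2,fy=2))
E
```

```text
[0.48272999 0.16001145 0.08697913] [-2.94601108 -1.19699045  5.4511813 ]
```

View pics/s9.png

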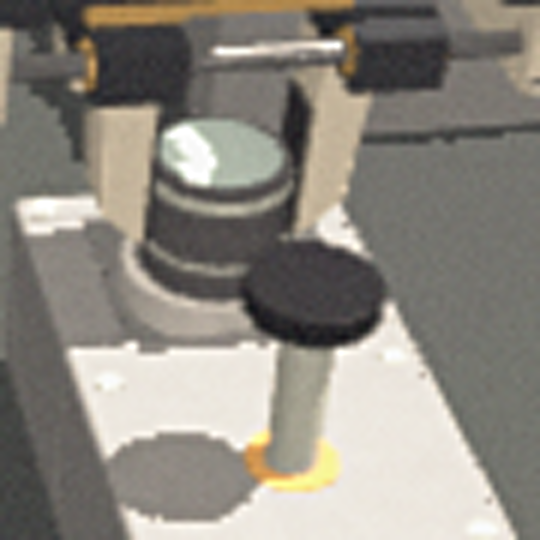

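View pics/w9c.png

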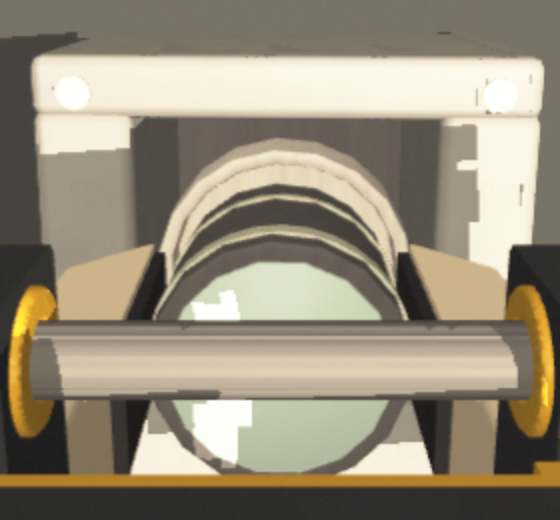

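The lens is resting on the rim and has pushed the carriage down about 6 mm, well under the 20 mm limit. I'll back up and re-measure.

Call:
apply_moves:
  rows:
    - {"delta_pos": [-0.3,0,0],"twist": 0,"hand": 0.4}
    - {"delta_pos": [-0.2,0,0],"twist": 0,"hand": 0.4}
    - {"delta_pos": [0,0,0],"twist": 0,"hand": 0.4}

```text
t: 22.42
position: [0.4832, 0.1602, 0.0968]
eef_rot: [0.698, 0.02, 0.715, -0.036]
wrist_force: [-0.6, -0.2, -1.9]
width: 0.046
```

```bash
python3 - <<'E'
from rig import ctrl
from h import *
c=wcap(ctrl,'w10');print(c['state']['position'],c['state']['wrist_force'])
R=Ro.from_quat(np.roll(c['state']['eef_rot'],-1)).as_matrix();print(R.round(3))
w=c['image'];cv2.imwrite('pics/w10c.png',cv2.resize(w[200:350,240:400],None,fx=5,fy=5,interpolation=cv2.INTER_CUBIC)[:600])
E
```

```text
[0.48320222 0.1602414  0.09681416] [-0.55834422 -0.20373854 -1.92260846]
[[-0.025  0.079  0.997]
 [-0.021  0.997 -0.079]
 [-0.999 -0.023 -0.023]]
```

View pics/w10c.png

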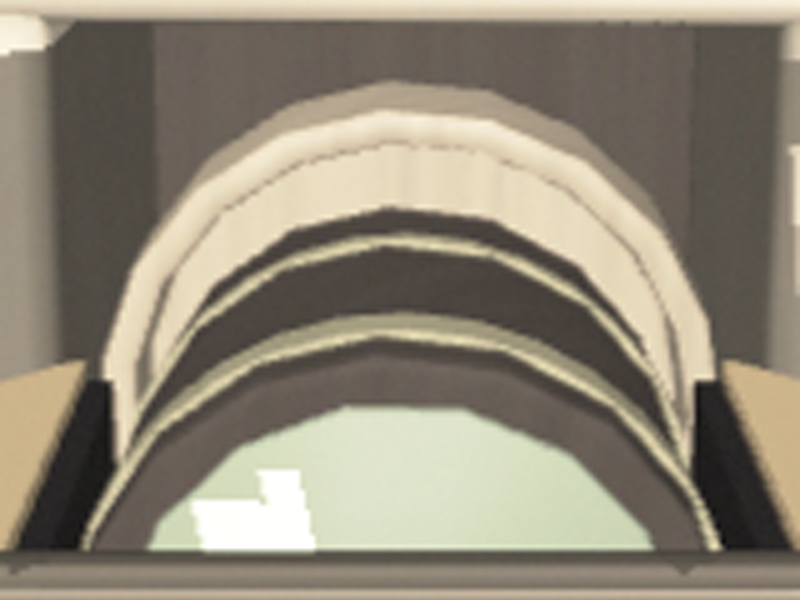

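```bash
python3 - <<'E'
from h import *
c=load('w10')
def full(u,v): return (240+u/5-.4,200+v/5-.4)
y=.1603
for n,uv,z in [('dark edge',(395,82),.078),('outer',(395,110),.078),('inner',(395,143),.078),('lensbot',(395,208),.0816),('lensbot',(395,208),.0796),('lip ridge upper',(395,235),.09)]: print(n,at(c,full(*uv),z))
print('left/right rim outer',at(c,full(104,365),.078),at(c,full(714,360),.078))
P=c['state']['position'];print(P)
# lens ring edges at top
zt=P[2]-.0152+.042
print(at(c,full(395,345),zt),at(c,full(395,335),zt),'cam',(-cv2.Rodrigues(c['rvec'])[0].T@c['tvec']))
print('rim left/right inner', at(c,full(150,350),.078),at(c,full(668,350),.078))
E
```

```text
dark edge [0.4535381  0.16104965 0.078     ]
outer [0.45597965 0.16085354 0.078     ]
inner [0.45887661 0.16062085 0.078     ]
lensbot [0.46374865 0.16032254 0.0816    ]
lensbot [0.46424667 0.16023086 0.0796    ]
lip ridge upper [0.46391514 0.16052623 0.09      ]
left/right rim outer [0.47707033 0.13322605 0.078     ] [0.480491   0.18710931 0.078     ]
[0.48320222 0.1602414  0.09681416]
[0.46254782 0.16150464 0.12361416] [0.46186211 0.16155972 0.12361416] cam [0.42015432 0.1683479  0.25666868]
rim left/right inner [0.47597725 0.13746144 0.078     ] [0.47927677 0.1831216  0.078     ]
```

```bash
python3 - <<'E'
from h import *
for n in ['w6','w8','w10']:
  c=load(n);P=c['state']['position'];print(n,P)
  w=c['image'];cv2.imwrite(f'pics/{n}d.png',cv2.resize(w[200:350,240:400],None,fx=2.5,fy=2.5,interpolation=cv2.INTER_CUBIC))
  # predicted silhouette rows with lens at TCP, vertical
  for z in (-.0152,-.0152+.042): print(proj(c,[[P[0]-.023,P[1],P[2]+z]]))
a=[cv2.imread(f'pics/{n}d.png') for n in ['w6','w8']];cv2.imwrite('pics/cmp.png',np.hstack(a))
E
```

```text
w6 [0.49945881 0.12539957 0.1393175 ]
[[317.89476742 233.14932738]]
[[314.47457953 261.9373947 ]]
w8 [0.48382228 0.16029198 0.09809052]
[[317.75960025 233.16176139]]
[[314.16796736 261.93516982]]
w10 [0.48320222 0.1602414  0.09681416]
[[317.73933958 233.13511414]]
[[314.18623107 262.04781303]]
```

View pics/cmp.png

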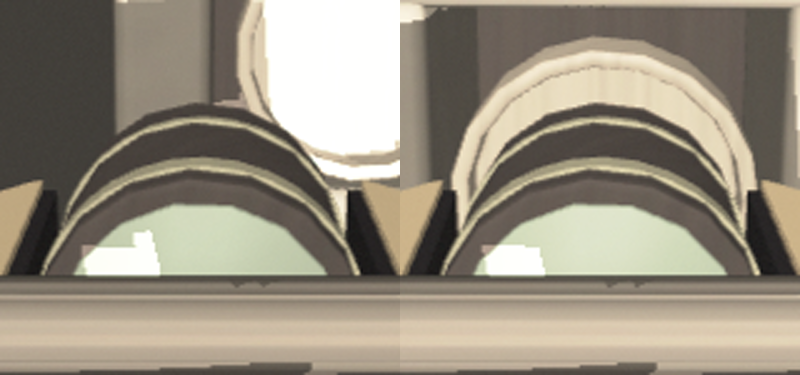

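The wrist camera sits on the -x side of the tool, so the light band behind the lens is the seat floor. That puts the lens about 2.5–3 mm too far toward +x. I'll shift it -2.5 mm and feel again.

Call:
apply_moves:
  rows:
    - {"delta_pos": [0,0,-0.12],"twist": 0,"hand": 0.4}
    - {"delta_pos": [0,0,0],"twist": 0,"hand": 0.4}
    - {"delta_pos": [0.1,0,0],"twist": 0,"hand": 0.4}
    - {"delta_pos": [0.1,0,0],"twist": 0,"hand": 0.4}
    - {"delta_pos": [0.1,0,0],"twist": 0,"hand": 0.4}

```text
t: 23.1
position: [0.4799, 0.1601, 0.0899]
eef_rot: [0.698, 0.02, 0.715, -0.036]
wrist_force: [0.6, -0.6, -1.4]
width: 0.0459
```

Call:
apply_moves:
  rows:
    - {"delta_pos": [0.1,0,0],"twist": 0,"hand": 0.4}
    - {"delta_pos": [0.08,0,0],"twist": 0,"hand": 0.4}

```text
t: 23.35
position: [0.48, 0.1601, 0.0859]
eef_rot: [0.698, 0.02, 0.715, -0.036]
wrist_force: [0.4, -0.1, -2.2]
width: 0.0459
```

Call:
apply_moves:
  rows:
    - {"delta_pos": [0.06,0,0],"twist": 0,"hand": 0.4}

```text
t: 23.48
position: [0.4801, 0.16, 0.0849]
eef_rot: [0.698, 0.02, 0.715, -0.036]
wrist_force: [-0.7, -0.8, 5.1]
width: 0.0456
```

Call:
apply_moves:
  rows:
    - {"delta_pos": [0,0,0],"twist": 0,"hand": 0.6}
    - {"delta_pos": [0,0,0],"twist": 0,"hand": 0.7}
    - {"delta_pos": [0,0,0],"twist": 0,"hand": 0.75}
    - {"delta_pos": [0,0,0],"twist": 0,"hand": 0.75}

```text
t: 23.98
position: [0.4804, 0.1602, 0.0852]
eef_rot: [0.698, 0.02, 0.715, -0.036]
wrist_force: [0.4, 0.2, -0.3]
width: 0.0685
```

```bash
python3 - <<'E'
from rig import ctrl
from h import *
c=wcap(ctrl,'w11');print(c['state']['position'],c['state']['wrist_force'],c['state']['width'])
s=ctrl.capture('scene');im=s['image']
k=6;x0,y0=345,215
cv2.imwrite('pics/s11.png',cv2.resize(im[y0:y0+90,x0:x0+90],None,fx=k,fy=k,interpolation=cv2.INTER_CUBIC))
E
```

```text
[0.48044717 0.1602035  0.08517263] [ 0.42881864  0.21470189 -0.2752268 ] 0.06851275982599374
```

View pics/w11.png

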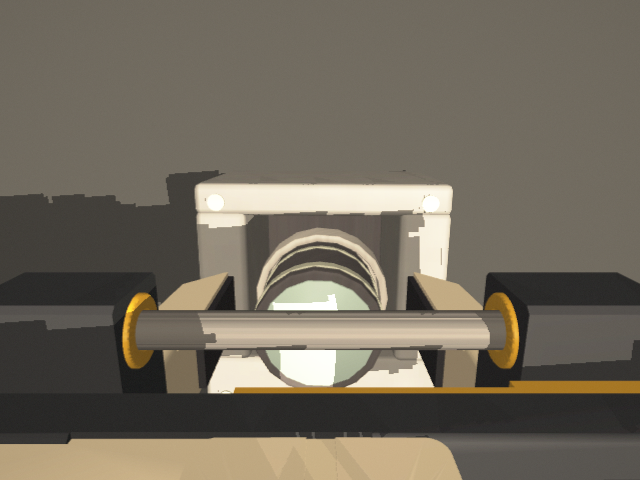

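View pics/s11.png

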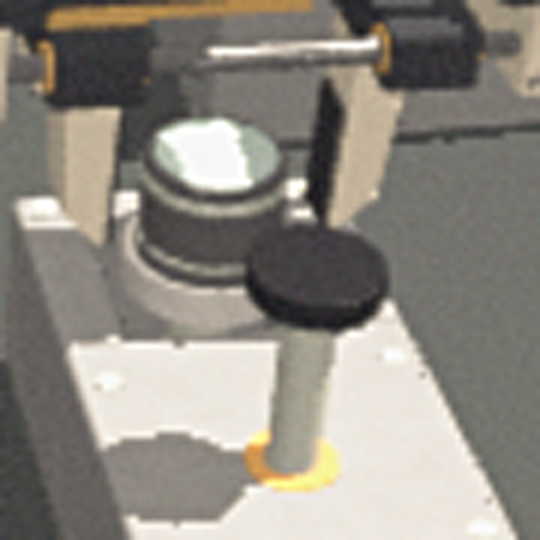

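The lens is in the cup, upright and let go. Now up, across to the pad, and close the fingers.

Call:
apply_moves:
  rows:
    - {"delta_pos": [-0.5,0,0],"twist": 0,"hand": 0.75}
    - {"delta_pos": [-1,0,0],"twist": 0,"hand": 0.75}
    - {"delta_pos": [-1,0,0],"twist": 0,"hand": 0.75}
    - {"delta_pos": [-1,0,0],"twist": 0,"hand": 0.75}
    - {"delta_pos": [-1,0,0],"twist": 0,"hand": 0.4}
    - {"delta_pos": [-0.5,0,0.5],"twist": 0,"hand": 0}
    - {"delta_pos": [0,0,1],"twist": 0,"hand": 0}
    - {"delta_pos": [0,0,1],"twist": 0,"hand": 0}
    - {"delta_pos": [0,0,1],"twist": 0,"hand": 0}
    - {"delta_pos": [0,0,0.8],"twist": 0,"hand": 0}
    - {"delta_pos": [0,0,0],"twist": 0,"hand": 0}
    - {"delta_pos": [0,0,0],"twist": 0,"hand": 0}

```text
t: 25.58
position: [0.574, 0.1547, 0.1899]
eef_rot: [0.699, 0.02, 0.714, -0.036]
wrist_force: [-0.4, 1.0, 0.7]
width: 0.0006
```

```bash
python3 - <<'E'
from rig import ctrl
from h import *
c=wcap(ctrl,'w12');print(c['state']['position'],c['state']['wrist_force'],c['state']['width'])
R=Ro.from_quat(np.roll(c['state']['eef_rot'],-1)).as_matrix();print(R.round(3))
a=np.linspace(0,2*np.pi,60);im=c['image'].copy()
q=proj(c,[[.578+.02*np.cos(t),.1522+.02*np.sin(t),.14] for t in a]);cv2.polylines(im,[q.round().astype(int)],True,(0,0,255),1)
cv2.imwrite('pics/w12.png',im)
E
```

```text
[0.57400346 0.1546927  0.18994258] [-0.37720616  0.95210955  0.69978752] 0.0005803215092188014
[[-0.022  0.079  0.997]
 [-0.021  0.997 -0.08 ]
 [-1.    -0.022 -0.021]]
```

View pics/w12.png

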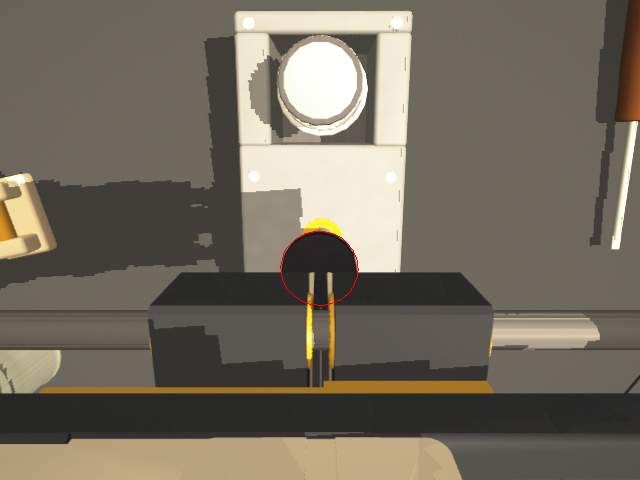

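Call:
apply_moves:
  rows:
    - {"delta_pos": [0.5,0,0.25],"twist": 0,"hand": 0}
    - {"delta_pos": [1,0,0],"twist": 0,"hand": 0}
    - {"delta_pos": [0.5,0,0],"twist": 0,"hand": 0}
    - {"delta_pos": [0.2,0,0],"twist": 0,"hand": 0}
    - {"delta_pos": [0,0,0],"twist": 0,"hand": 0}

```text
t: 26.25
position: [0.5772, 0.1536, 0.1439]
eef_rot: [0.699, 0.02, 0.714, -0.035]
wrist_force: [0.4, 0.0, -0.1]
width: 0.0005
```

Call:
apply_moves:
  rows:
    - {"delta_pos": [0.15,0,0],"twist": 0,"hand": 0}
    - {"delta_pos": [0.15,0,0],"twist": 0,"hand": 0}
    - {"delta_pos": [0.15,0,0],"twist": 0,"hand": 0}

```text
t: 26.62
position: [0.5778, 0.1537, 0.1367]
eef_rot: [0.7, 0.02, 0.713, -0.035]
wrist_force: [-1.6, -0.3, 5.7]
width: 0.0002
```

Call:
apply_moves:
  rows:
    - {"delta_pos": [0.2,0,0],"twist": 0,"hand": 0}
    - {"delta_pos": [0.2,0,0],"twist": 0,"hand": 0}
    - {"delta_pos": [0.2,0,0],"twist": 0,"hand": 0}
    - {"delta_pos": [0.2,0,0],"twist": 0,"hand": 0}
    - {"delta_pos": [0.2,0,0],"twist": 0,"hand": 0}
    - {"delta_pos": [0.2,0,0],"twist": 0,"hand": 0}
    - {"delta_pos": [0.2,0,0],"twist": 0,"hand": 0}
    - {"delta_pos": [0.2,0,0],"twist": 0,"hand": 0}
    - {"delta_pos": [0.2,0,0],"twist": 0,"hand": 0}
    - {"delta_pos": [0.2,0,0],"twist": 0,"hand": 0}

```text
t: 27.88
position: [0.5779, 0.1537, 0.1045]
eef_rot: [0.701, 0.02, 0.712, -0.035]
wrist_force: [-2.7, -1.1, 7.6]
width: 0.0005
```

Call:
apply_moves:
  rows:
    - {"delta_pos": [0.2,0,0],"twist": 0,"hand": 0}
    - {"delta_pos": [0.2,0,0],"twist": 0,"hand": 0}
    - {"delta_pos": [0.2,0,0],"twist": 0,"hand": 0}
    - {"delta_pos": [0.2,0,0],"twist": 0,"hand": 0}
    - {"delta_pos": [0.1,0,0],"twist": 0,"hand": 0}
    - {"delta_pos": [0.1,0,0],"twist": 0,"hand": 0}

```text
t: 28.62
position: [0.5779, 0.1537, 0.0898]
eef_rot: [0.702, 0.019, 0.711, -0.036]
wrist_force: [-2.8, -1.7, 7.1]
width: 0.0004
```

Call:
apply_moves:
  rows:
    - {"delta_pos": [0.1,0,0],"twist": 0,"hand": 0}
    - {"delta_pos": [0.1,0,0],"twist": 0,"hand": 0}
    - {"delta_pos": [0.1,0,0],"twist": 0,"hand": 0}
    - {"delta_pos": [0.1,0,0],"twist": 0,"hand": 0}

```text
t: 29.12
position: [0.5778, 0.1537, 0.0854]
eef_rot: [0.703, 0.019, 0.71, -0.036]
wrist_force: [-3.6, -0.2, 9.0]
width: 0.0004
```

Call:
apply_moves:
  rows:
    - {"delta_pos": [0.1,0,0],"twist": 0,"hand": 0}
    - {"delta_pos": [0.1,0,0],"twist": 0,"hand": 0}
    - {"delta_pos": [0.1,0,0],"twist": 0,"hand": 0}

```text
t: 29.5
position: [0.5779, 0.1537, 0.0822]
eef_rot: [0.703, 0.019, 0.71, -0.036]
wrist_force: [-2.9, -0.9, 8.3]
width: 0.0006
```

Call:
apply_moves:
  rows:
    - {"delta_pos": [0.1,0,0],"twist": 0,"hand": 0}
    - {"delta_pos": [0.1,0,0],"twist": 0,"hand": 0}

```text
t: 29.75
position: [0.5779, 0.1537, 0.0814]
eef_rot: [0.703, 0.019, 0.71, -0.036]
wrist_force: [-7.3, -1.7, 18.0]
width: 0.0004
```

Call:
apply_moves:
  rows:
    - {"delta_pos": [0.1,0,0],"twist": 0,"hand": 0}

```text
t: 29.88
position: [0.5779, 0.1537, 0.0814]
eef_rot: [0.703, 0.019, 0.71, -0.037]
wrist_force: [-7.3, -1.8, 16.9]
width: 0.0004
```

Firm stop reached at the same height, about 18 N. Now up, gently at first so the lens isn't jolted, then up to z ≈ 0.22 to look.

Call:
apply_moves:
  rows:
    - {"delta_pos": [-0.2,0,0],"twist": 0,"hand": 0}
    - {"delta_pos": [-0.3,0,0],"twist": 0,"hand": 0}
    - {"delta_pos": [-0.4,0,0],"twist": 0,"hand": 0}
    - {"delta_pos": [-1,0,0],"twist": 0,"hand": 0}
    - {"delta_pos": [-1,0,0],"twist": 0,"hand": 0}
    - {"delta_pos": [-1,0,0],"twist": 0,"hand": 0}
    - {"delta_pos": [-1,0,0],"twist": 0,"hand": 0}
    - {"delta_pos": [-1,0,0],"twist": 0,"hand": 0}
    - {"delta_pos": [-1,0,0],"twist": 0,"hand": 0}
    - {"delta_pos": [0,0,0],"twist": 0,"hand": 0}
    - {"delta_pos": [0,0,0],"twist": 0,"hand": 0}

```text
t: 31.25
position: [0.5815, 0.1588, 0.2316]
eef_rot: [0.706, 0.02, 0.707, -0.035]
wrist_force: [0.1, -0.3, 0.2]
width: 0.0003
```

```bash
python3 - <<'E'
from rig import ctrl
from h import *
c=wcap(ctrl,'w13');print(c['state']['position'],c['state']['wrist_force'],c['state']['width'])
a=np.linspace(0,2*np.pi,60);im=c['image'].copy()
for z,col in ((.101,(0,0,255)),(.14,(0,255,0))):
  q=proj(c,[[.578+.02*np.cos(t),.1522+.02*np.sin(t),z] for t in a]);cv2.polylines(im,[q.round().astype(int)],True,col,1)
cv2.imwrite('pics/w13.png',im)
s=ctrl.capture('scene');im=s['image']
cv2.imwrite('pics/s13.png',cv2.resize(im[205:345,335:445],None,fx=4,fy=4,interpolation=cv2.INTER_CUBIC))
s=ctrl.capture('top');cv2.imwrite('pics/t13.png',s['image'])
E
```

```text
[0.58152974 0.15883943 0.2315958 ] [ 0.1168496  -0.26768809  0.16075503] 0.0003044627519452483
```

View pics/w13.png

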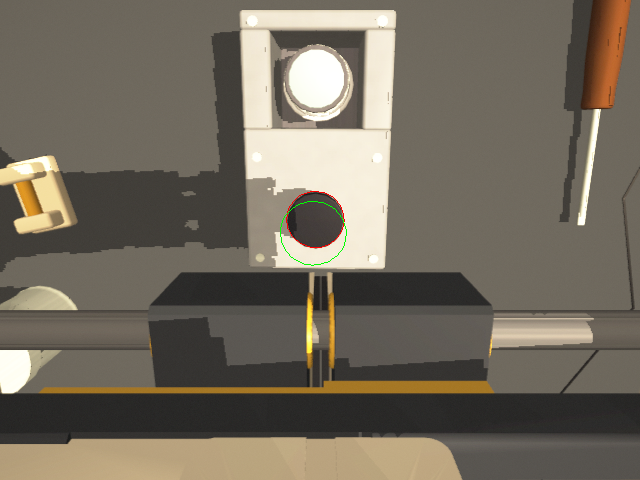

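View pics/s13.png

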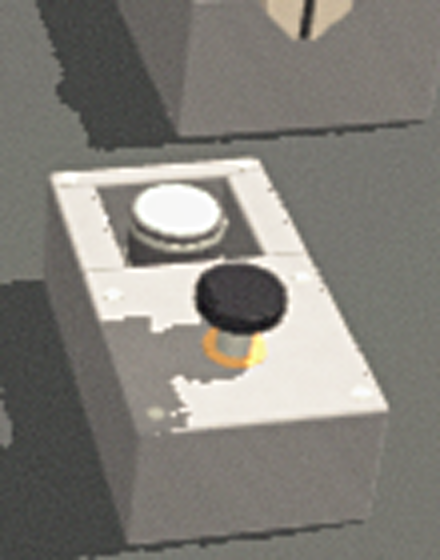

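View pics/t13.png

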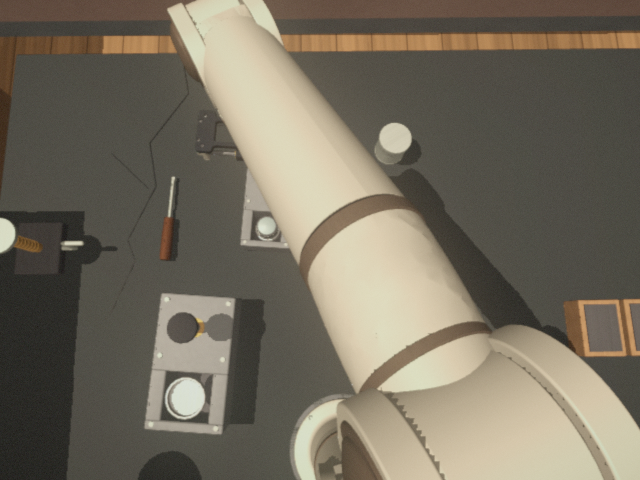

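The pad matches the latched overlay (z = 101 mm) exactly. The lens stands upright down in the well, and the robot touches nothing. Handing in.

```bash
python3 - <<'E'
from rig import ctrl
print(ctrl.close_job())
E
```

```text
the job is handed in; nothing more can be done
None
```

The lens is loaded and the lift is latched down. I handed the job in at about 31 s of the 67 s allowed; the hand-in gave no verdict.

- **Release:** I pressed the pad of the 110 x 190 mm housing to its stop, at a pad height of about 81.4 mm. The highest vertical reading was about 18 N, and the lift sprang up.
- **Placing the lens:** The first try came down about 3 mm off and rested on the seat rim. It pushed the raised lift down roughly 6 mm at about 5 N, within the 20 mm and 25 N limits. I backed up, shifted the lens 2.5–3 mm toward the robot, and set it on the seat floor at about 5 N before letting go.
- **Latching:** I pressed the pad again to the same stop, again reading about 18 N. Adding the sideways readings puts the peak near 20 N.

**Last checks:** In the wrist picture the pad lines up with its latched height of 101 mm. The lens stands upright and centred in the well by eye. The gripper is clear at z = 0.23 m with no force on it. The lamp can and screwdriver are where they were in the last top view. The arm hid the fuse holder there, and it looked undisturbed in the wrist view.

**Disagreements:** The top and wrist cameras differed by about 3 mm on the pad and seat positions. The lens also appeared 1–3 mm off the tool centre in the wrist view, which is probably why the first placing missed.

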